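Swing the edging strip into line on the jig

ROBOT

A 6-joint arm with a two-finger parallel gripper is mounted at the origin on a cart in front of the work surface, level with it; the furniture and walls round the work are solid. World frame = base frame: x ahead of the robot, y to its left, z up, the work surface at z = 0. Lengths are in m, angles in rad, forces in N, time in s.
With the tool pointing down it reaches from about 0.25 to 0.775 m from the base axis. Payload 4 kg.
Tool frame: the origin (TCP) lies at the very end of the fingers, on their centre line; the grasp point (between the pads) lies 19 mm behind it; z points along the fingers, y is the line along which they close (so a half turn about z gives the same grasp; the last joint's range is limited). The gripper opens to 94 mm and grips with 3 to 60 N. Pads are 16 mm wide; open, the fingers measure 119 mm over their backs; the gripper's body (75 mm by 177 mm) begins 78 mm behind the grasp point.
Start: joints at [-1.371, 0.087, 1.371, -0, 1.684, -0.103], TCP at [0.164, -0.525, 0.206] pointing down, gripper open.
Joint ranges: [-3.1, 3.1], [-0.76, 2.03], [0.27, 2.55], [-1.08, 4.22], [0.17, 2.65], [-2.57, 2.57]. Speed limits (rad/s): [2.79, 2.79, 3.14, 3.14, 3.14, 3.14].

INTERFACE

Orientations are given as [roll, pitch, yaw] about the fixed x, y, z axes, in that order (R = Rz(yaw) Ry(pitch) Rx(roll)).
In Python, from bench import robot gives the robot as it stands. The module is installed in compiled form; this text tells all that it offers.
- The arm moves only by the tool move_arm, never from a script. Its argument "deltas" is one flat list of numbers, 7 for each row, row after row: the turn, a rotation vector about the tool's x, y, z in rad, then the shift along the tool's x, y, z in cm, then the closure, from -1 (fully open) to 1 (shut). A call has 1 to 8 rows; each row is the pose to reach, as a shift and turn from the pose commanded when the call began, along the tool's axes at that moment; what a row does not reach only later rows make up. A row lasts 1/10 s, in which the tool goes at most 50 mm and 8.59 degrees, less where a joint would pass 70% of its speed; a pose out of reach is approached as far as the arm can. A call with a gripper value outside its range is refused whole. The fingers move at their own pace and stop on an object; the grip force is fixed at half the most. Time passes only in rows, so rows that repeat a pose let the fingers close. It gives the time, the measured TCP pose, the force, the opening and the grip force at its end, in the units of the state.
- robot.get_obs(): the state, without advancing time (a new reading comes with each control period).
- robot.snapshot(name): name is "scene" or "top" or "wrist"; returns a dict with "image" (420x560x3 uint8, red, green, blue), "depth" (420x560 float32, m along the optical axis (not along the pixel's ray), 0 where there is no reading), "fov_y" (degrees; the focal length in pixels is half the picture's height over the tangent of half this angle, whatever the lens; pixels are square), "cx", "cy" (the principal point, pixels), "D" ([k1, k2, p1, p2, k3] as OpenCV has them; the pictures are not rectified), "origin" and "orientation" of the camera in the world; the wrist camera has in their place "T_tool_cam" (4x4, takes a point from camera to tool coordinates, whose origin is the TCP and whose axes are the flange's). Camera axes: x right, y up, looking along -z (the intrinsics and any distortion apply to the point x, -y, -z); pixel columns grow to the right and rows downward; lengths in m; the calibration is good to about 2 mm. A picture is of the moment at which its call begins: read the wrist's pose just before it.
- robot.close_job(): hands the job in; it is judged then, once.
The state is a dict: "time": time; "joint_positions": joint angles; "qvel": joint speeds; "joint_torque": joint torques, N m; "tool_pos": TCP position; "ee_rot": TCP orientation; "wrist_force": force on the tool from outside, world axes, zero at the start; "wrist_torque": the same for the moment, N m; "width": finger opening in m; "finger_force": force on a finger pad.
Only numpy, scipy, OpenCV 4.12 (cv2) and the standard library are available. Lean on these libraries where they do the work, as an engineer would, in place of code of your own. Each camera call takes 0.05 s, during which the arm holds its last target. There are 200 camera calls.

TASK

The pale wooden strip lies askew on the plywood jig, with one end tucked behind the red post. Swing its free end round, pivoting the strip about the post and keeping it flat on the jig, until its long side lies along the black line; its other end must stay behind the post all the while. Leave the dark strip where it is.

Things in the scene. Friction and masses are not known exactly. Their poses are not given: they have to be found in the camera images.
- swing_jig: Fixed plywood board 210x156x12 mm. Origin: on its underside, midway along it, 82 mm from its -y edge, 74 from its +y edge; x along the 210 mm side, z up. On top: a black line, flush with the wood (no stop), 5 mm wide, end to end, parallel to x, its edge nearer the post at y=+52 mm; and a red post. Strip in line: parallel to x, between line and post (29 mm gap), its centreline at y=+37.5 mm.
- post (a point): Centre of the top of the jig's fixed red round post, 20 mm in diameter, 43 mm high above the board; it stands at x=+75, y=+13 mm of the jig.
- pale_strip: Loose pale wooden strip 180x28x24 mm, 0.05-0.12 kg, flat on the board. Origin: underside, on the centreline, 35 mm from the end behind the post; x along the strip to that end (free end at x=-145 mm), z up. It starts turned 0.35-0.9 rad counter-clockwise from the jig's x, its -y side within 6 mm of the post; pushing that side near the free end swings it clockwise about the post, towards the line.
- dark_strip: Dark wooden strip 150x28x24 mm, loose on the black desk mat (2.5 mm thick) to the right of the jig; a bystander, to be left alone. Origin: centre of its underside, x along it. Between it and the jig stands an open book on a stand, 0.2 m tall: pass above it or in front of it.

How it is judged:
At the end, for the whole second after the job is handed in: The pale strip rests flat on the jig, within 0.14 rad (8 degrees) of parallel to the line, its origin 24 to 50 mm from the jig's x axis on the line's side (37.5 when in line) and 45 to 100 mm along it (its end still behind the post) (angle between the x axis of pale_strip and the x axis of swing_jig, either way round below 0.14 rad and y of pale_strip in the frame of swing_jig between 0.024 and 0.05 m and x of pale_strip in the frame of swing_jig between 0.045 and 0.1 m and z of pale_strip in the frame of swing_jig below 0.016 m and angle between pale_strip's own z axis and vertical below 0.1 rad and linear speed of pale_strip below 0.02 m/s); the robot touches nothing.
It fails at once if the pale strip is lifted off the jig by more than 15 mm (z of pale_strip in the frame of swing_jig above 0.027 m).
It fails at once if the strip is pulled out from behind the post or shoved far through (x of pale_strip in the frame of swing_jig below 0.037 m or x of pale_strip in the frame of swing_jig above 0.115 m).
It fails at once if the strip's end leaves the line's side of the post (y of pale_strip in the frame of swing_jig below 0.014 m).
It fails at once if the dark strip is moved by more than 20 mm (distance of dark_strip from where it was at the start of the episode above 0.02 m).
It also fails if it takes over 32 s, if anything falls off the work surface, if the arm or the gripper's body presses on something with over 40 N, if the wrist force passes 120 N, or if a joint passes its speed limit or range.

## Working session

There is one attempt and no reset: what is moved stays moved. The work goes in short steps, Python scripts to look and compute and a tool call to move; the robot and the scene stay as the last step left them, time stands still between calls to the robot, and variables do not carry over. Pictures are saved under pics/ and viewed, at most 10 in all, crops included, and the job is handed in when it is done.

Besides the shell and the picture viewer there is one more tool, called after ">>>" as name(argument=value, ...) on one line, values as JSON. move_arm: Moves the arm, as the interface text tells. Its arguments: {"type":"object","properties":{"deltas":{"type":"array","items":{"type":"number"}}},"required":["deltas"]}

```bash
mkdir -p pics
cat > h.py <<'E'
import numpy as np,cv2
from scipy.spatial.transform import Rotation as R
from bench import robot
def cam(s):
    h=s["image"].shape[0];f=h/2/np.tan(np.radians(s["fov_y"])/2)
    return np.array([[f,0,s["cx"]],[0,f,s["cy"]],[0,0,1.]]),np.array(s["D"],float)
def pose(s):
    o=np.array(s["orientation"],float)
    M=o if o.shape==(3,3) else R.from_euler('xyz',o).as_matrix()
    return np.array(s["origin"]),M
def ray(s,px,z):
    K,D=cam(s);o,M=pose(s)
    u=cv2.undistortPoints(np.array(px,np.float64).reshape(-1,1,2),K,D).reshape(-1,2)
    d=np.c_[u[:,0],-u[:,1],-np.ones(len(u))]@M.T
    return o+d*((z-o[2])/d[:,2])[:,None]
def save(s,n): cv2.imwrite(f"pics/{n}.png",s["image"][:,:,::-1])
E
python3 - <<'E'
from h import *
import pickle
for n in("top","scene"):
    s=robot.snapshot(n);save(s,n+"0");pickle.dump(s,open(n+".pkl","wb"));print(n,s["fov_y"],s["origin"],s["orientation"],s["D"])
o=robot.get_obs();print(o["time"],o["tool_pos"],o["ee_rot"],o["width"])
E
```

```text
top 55.65686462038318 [ 0.34896036 -0.14867256  0.91243581] [ 0.20577148  0.00506287 -1.63609265] [0.02500818 0.         0.         0.         0.        ]
scene 51.76470175859766 [0.12350308 0.46631183 0.72455036] [ 0.84137559  0.00335869 -2.59956278] [0.00192391 0.         0.         0.         0.        ]
0.1 [ 0.16389316 -0.52450944  0.20443613] [-3.13964566e+00 -1.88288236e-04  3.02782782e-01] 0.09380338418632421
```

View pics/top0.png

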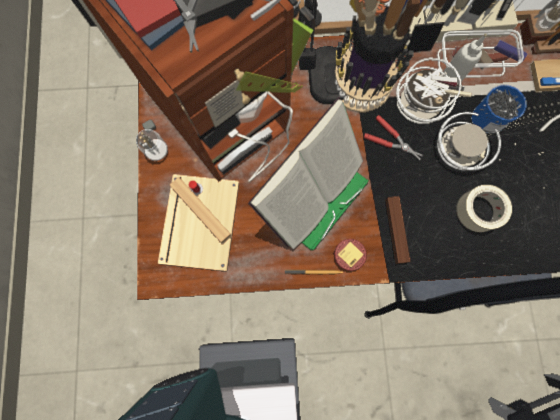

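View pics/scene0.png

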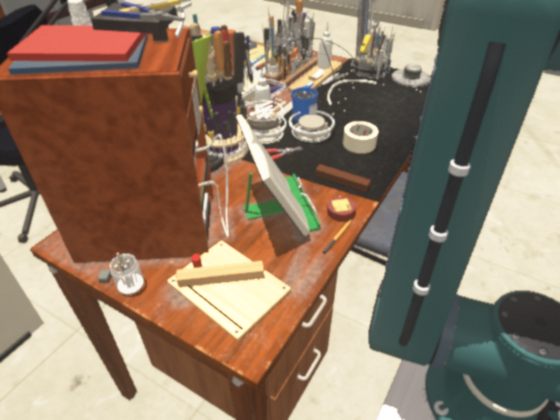

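The top view shows the jig at (160–238, 177–270) with the red post at (195,187) and the line on the left. The pale strip runs from (178,183) to (225,236), the book stands at (310,180) and the dark strip lies at (398,230). The gripper is at lower right.

Run:
```python
from h import *
import pickle
s=pickle.load(open("top.pkl","rb"))
im=s["image"];c=im[165:280,145:250][:,:,::-1]
cv2.imwrite("pics/crop.png",cv2.resize(c,None,fx=5,fy=5,interpolation=cv2.INTER_CUBIC))
hsv=cv2.cvtColor(im,cv2.COLOR_RGB2HSV)
m=((hsv[...,0]<8)|(hsv[...,0]>172))&(hsv[...,1]>190)&(hsv[...,2]>120);m[:, :185]=0;m[:,206:]=0;m[:178]=0;m[198:]=0
y,x=np.nonzero(m);print("red",len(x),x.mean(),y.mean(),ray(s,[x.mean(),y.mean()],.055))
d=s["depth"]
K,D=cam(s);o,M=pose(s)
for u,v in[(205,212),(195,187),(180,240),(225,195),(150,280)]:
    p=ray(s,[u,v],0)[0]; dd=(p-o)@M; q=o+(p-o)*(d[v,u]/-dd[2]); print(u,v,q,hsv[v,u])
```

```text
red 0 nan nan [[nan nan nan]]
205 212 [0.53233702 0.01560689 0.03461939] [ 17 103 225]
195 187 [0.58623336 0.03245754 0.05510548] [  1 181 128]
180 240 [0.47618817 0.07849808 0.01049549] [ 22  81 236]
225 195 [ 0.57467621 -0.02744473  0.01054837] [ 23  77 240]
150 280 [0.3915943  0.1493261  0.00046617] [ 11 171 142]<stdin>:8: RuntimeWarning: Mean of empty slice.
  ret = ret.dtype.type(ret / rcount)
```

View pics/crop.png

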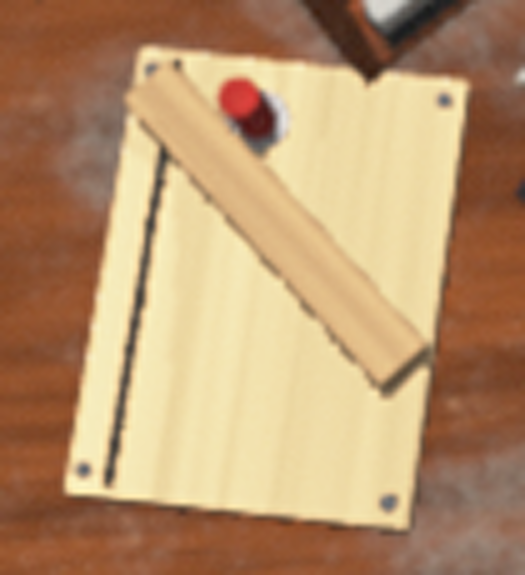

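```bash
cat >> h.py <<'E'
def crop2px(a): return (np.array(a,float)+.5)/5-.5+[145,165]
def jig(s,c):
    P=ray(s,crop2px(c),.012)[:,:2]      # TL TR BR BL
    loc=np.array([[105,74],[105,-82],[-105,-82],[-105,74]])/1000
    a=P-P.mean(0);b=loc-loc.mean(0)
    U,_,V=np.linalg.svd(b.T@a);Rm=(U@V).T
    t=P.mean(0)-Rm@loc.mean(0)
    print("res mm",((loc@Rm.T+t-P)*1000).round(1).tolist())
    return Rm,t
E
python3 - <<'E'
from h import *
import pickle
s=pickle.load(open("top.pkl","rb"))
Rm,t=jig(s,[(140,47),(468,80),(408,528),(65,492)])
print("jig",t,np.arctan2(Rm[1,0],Rm[0,0]))
w2j=lambda p:(p[:,:2]-t)@Rm
print("post",w2j(ray(s,crop2px([(240,97)]),.055)))
st=ray(s,crop2px([(128,97),(178,68),(430,348),(385,388)]),.036)
j=w2j(st);print("strip jig",j.round(4).tolist())
e=(j[0]+j[1])/2;f=(j[2]+j[3])/2;print("len",np.linalg.norm(e-f),"ang",np.arctan2(*(e-f)[::-1]),"origin",(e+f)/2+(e-f)/np.linalg.norm(e-f)*.055)
print("world",st[:,:2].round(4).tolist())
np.savez("jig.npz",Rm=Rm,t=t)
W=lambda p:np.array(p)@Rm.T+t
print("post world",W([.075,.013]))
# book & obstacles: depth heights near the route
K,D=cam(s);o,M=pose(s)
v,u=np.mgrid[0:420:6,0:560:6];uv=np.c_[u.ravel(),v.ravel()];p=ray(s,uv,0);dd=-((p-o)@M)[:,2];dz=s["depth"][uv[:,1],uv[:,0]]
q=o+(p-o)*(dz/dd)[:,None]
for name,k in {"book":(q[:,1]<-.05)&(q[:,1]>-.35)&(q[:,2]>.03)&(q[:,0]<.75)&(q[:,0]>.2),"chest":(q[:,1]>-.1)&(q[:,1]<.3)&(q[:,2]>.07)&(q[:,0]<.8)&(q[:,0]>.5)}.items():
    print(name,q[k].min(0).round(3),q[k].max(0).round(3))
k=(q[:,1]>-.12)&(q[:,1]<.2)&(q[:,2]>.045)&(q[:,0]<.68)&(q[:,0]>.3);print(q[k].round(2).tolist())
E
```

```text
res mm [[0.7, 0.2], [0.5, -0.3], [-0.7, -0.4], [-0.5, 0.5]]
jig [0.517886   0.03850185] -0.17072612367254006
post [[0.0746793  0.01202142]]
strip jig [[0.074, 0.0677], [0.0899, 0.0472], [-0.0259, -0.0841], [-0.0456, -0.0667]]
len 0.17750966765566406 ang 0.8456641029289426 origin [0.05956744 0.03215895]
world [[0.6023, 0.0926], [0.6145, 0.0697], [0.4781, -0.04], [0.4616, -0.0195]]
post world [0.5940043  0.03857051]
book [ 0.349 -0.345  0.03 ] [ 0.75  -0.05   0.912]
chest [ 0.606 -0.099  0.07 ] [0.8   0.137 0.503]
[[0.67, -0.06, 0.5], [0.67, -0.06, 0.5], [0.67, -0.06, 0.5], [0.67, -0.06, 0.5], [0.66, -0.06, 0.5], [0.66, -0.06, 0.5], [0.68, -0.06, 0.47], [0.65, -0.06, 0.5], [0.65, -0.06, 0.5], [0.64, -0.06, 0.5], [0.68, 0.03, 0.43], [0.67, 0.01, 0.44], [0.68, 0.0, 0.43], [0.68, -0.01, 0.43], [0.68, -0.01, 0.43], [0.68, -0.02, 0.43], [0.68, -0.03, 0.43], [0.68, -0.04, 0.43], [0.63, -0.06, 0.49], [0.68, -0.06, 0.43], [0.68, -0.06, 0.43], [0.67, -0.07, 0.43], [0.67, -0.08, 0.43], [0.67, -0.09, 0.43], [0.67, -0.1, 0.43], [0.68, -0.1, 0.42], [0.67, 0.03, 0.43], [0.67, 0.03, 0.43], [0.67, 0.0
[... 4653 characters left out ...]
 [0.68, -0.1, 0.06], [0.68, 0.14, 0.07], [0.68, 0.13, 0.06], [0.68, 0.12, 0.05], [0.62, -0.01, 0.21], [0.61, -0.02, 0.22], [0.64, -0.02, 0.13], [0.64, -0.03, 0.13], [0.64, -0.04, 0.13], [0.64, -0.05, 0.13], [0.64, -0.06, 0.12], [0.66, -0.07, 0.07], [0.66, -0.09, 0.06], [0.61, -0.01, 0.19], [0.63, -0.02, 0.13], [0.63, -0.03, 0.13], [0.63, -0.04, 0.13], [0.65, -0.04, 0.06], [0.65, -0.06, 0.06], [0.63, 0.0, 0.09], [0.61, -0.02, 0.15], [0.62, -0.03, 0.13], [0.64, -0.03, 0.06], [0.64, -0.04, 0.06], [0.61, -0.01, 0.12], [0.63, -0.03, 0.05], [0.61, -0.02, 0.07], [0.59, 0.04, 0.06], [0.53, -0.11, 0.2], [0.52, -0.1, 0.2], [0.52, -0.11, 0.2], [0.51, -0.1, 0.19], [0.51, -0.11, 0.2], [0.5, -0.11, 0.18]]
```

```bash
cat >> h.py <<'E'
z=np.load("jig.npz") if __import__("os").path.exists("jig.npz") else None
Rm,t=z["Rm"],z["t"];ja=np.arctan2(Rm[1,0],Rm[0,0])
def target(th,off=0,arm=.111):
    "world xy and yaw of the TCP with the finger side off m from the strip side at strip angle th"
    n=np.array([-np.sin(th),np.cos(th)]);u=np.array([np.cos(th),np.sin(th)])
    return Rm@(np.array([.075,.013])+(.002-off)*n-arm*u)+t, th+ja+np.pi/2
def rel(xyz,yaw):
    "turn (rad) and shift (cm) in tool axes from the present pose"
    o=robot.get_obs();R0=R.from_euler('xyz',o["ee_rot"])
    rv=(R0.inv()*R.from_euler('xyz',[np.pi,0,yaw])).as_rotvec()
    return rv.round(3),(R0.inv().apply(np.array(xyz)-o["tool_pos"])*100).round(2)
E
python3 - <<'E'
from h import *
import pickle
s=pickle.load(open("top.pkl","rb"))
K,D=cam(s);o,M=pose(s)
v,u=np.mgrid[150:290:2,225:400:2];uv=np.c_[u.ravel(),v.ravel()];p=ray(s,uv,0);dd=-((p-o)@M)[:,2];dz=s["depth"][uv[:,1],uv[:,0]]
q=o+(p-o)*(dz/dd)[:,None]
k=(q[:,2]>.1)&(q[:,1]<-.05)&(q[:,0]<.62)&(q[:,2]<.3)
print("book",q[k].min(0),q[k].max(0))
for off in(.012,.02,.03):
    c,y=target(.846,off);d=q[k][:,:2]-c;a=y-np.pi/2;al=d@[np.cos(a),np.sin(a)];ac=d@[-np.sin(a),np.cos(a)]
    i=(abs(al)<.10);print(c,y,"closest across",ac[i].max(),q[k][i][ac[i].argmax()], "any dist",np.hypot(*d.T).min(), rel([*c,.26],y))
E
```

```text
book [ 0.46656061 -0.29401182  0.10015776] [ 0.61990879 -0.09620965  0.20938505]
[ 0.51361594 -0.03862218] 2.2460702031223567 closest across -0.04100578661014097 [ 0.5073078  -0.09620965  0.20036947] any dist 0.05776387639650258 (array([-1.000e-03, -2.000e-03, -1.943e+00]), array([ 47.87, -35.96,  -5.48]))
[ 0.51861683 -0.04486647] 2.2460702031223567 closest across -0.03300578661014096 [ 0.5073078  -0.09620965  0.20036947] any dist 0.05199763133208048 (array([-1.000e-03, -2.000e-03, -1.943e+00]), array([ 48.16, -35.22,  -5.48]))
[ 0.52486794 -0.05267183] 2.2460702031223567 closest across -0.023005786610140966 [ 0.5073078  -0.09620965  0.20036947] any dist 0.04574509781269046 (array([-1.000e-03, -2.000e-03, -1.943e+00]), array([ 48.53, -34.28,  -5.48]))
```

Run:
```python
from h import *
import pickle
s=pickle.load(open("top.pkl","rb"))
K,D=cam(s);o,M=pose(s)
v,u=np.mgrid[100:290:2,170:400:2];uv=np.c_[u.ravel(),v.ravel()];p=ray(s,uv,0);dd=-((p-o)@M)[:,2];dz=s["depth"][uv[:,1],uv[:,0]]
q=o+(p-o)*(dz/dd)[:,None]
q=q[(q[:,2]>.1)&(q[:,0]>.3)]
for arm in(.11,.12,.13):
  for a in np.arange(-.5,1.0,.15):
    e=np.array([[np.cos(a),np.sin(a)],[-np.sin(a),np.cos(a)]])
    th=.846+ja;u_=np.array([np.cos(th),np.sin(th)]);n=np.array([-u_[1],u_[0]])
    half=.0125*abs(e[0]@n)+.008*abs(e[1]@n)
    P=Rm@[.075,.013]+t
    c=P-arm*u_+(.010-half-.007)*n
    d=abs((q[:,:2]-c)@e.T)-[.0885,.0375]
    dist=np.hypot(*np.maximum(d,0).T);i=dist.argmin()
    print(arm,round(a,2),c.round(3),dist.min().round(3),q[i].round(3))
```

```text
0.11 -0.5 [ 0.515 -0.039] 0.01 [ 0.619 -0.054  0.309]
0.11 -0.35 [ 0.516 -0.039] 0.008 [ 0.618 -0.031  0.29 ]
0.11 -0.2 [ 0.515 -0.039] 0.001 [ 0.61  -0.02   0.285]
0.11 -0.05 [ 0.515 -0.039] 0.0 [ 0.605 -0.014  0.189]
0.11 0.1 [ 0.515 -0.038] 0.004 [ 0.605 -0.014  0.189]
0.11 0.25 [ 0.514 -0.038] 0.006 [ 0.605 -0.014  0.189]
0.11 0.4 [ 0.513 -0.037] 0.005 [ 0.605 -0.014  0.189]
0.11 0.55 [ 0.512 -0.035] 0.002 [ 0.605 -0.014  0.189]
0.11 0.7 [ 0.511 -0.034] 0.007 [ 0.506 -0.097  0.19 ]
0.11 0.85 [ 0.513 -0.036] 0.0 [ 0.506 -0.097  0.19 ]
0.12 -0.5 [ 0.508 -0.046] 0.007 [ 0.519 -0.102  0.199]
0.12 -0.35 [ 0.508 -0.046] 0.011 [ 0.511 -0.098  0.2  ]
0.12 -0.2 [ 0.508 -0.046] 0.01 [ 0.611 -0.022  0.294]
0.12 -0.05 [ 0.507 -0.045] 0.008 [ 0.605 -0.014  0.189]
0.12 0.1 [ 0.507 -0.045] 0.012 [ 0.605 -0.014  0.189]
0.12 0.25 [ 0.506 -0.044] 0.014 [ 0.506 -0.097  0.19 ]
0.12 0.4 [ 0.505 -0.043] 0.013 [ 0.506 -0.097  0.19 ]
0.12 0.55 [ 0.504 -0.042] 0.011 [ 0.506 -0.097  0.19 ]
0.12 0.7 [ 0.504 -0.041] 0.007 [ 0.506 -0.097  0.19 ]
0.12 0.85 [ 0.505 -0.042] 0.0 [ 0.506 -0.097  0.19 ]
0.13 -0.5 [ 0.5   -0.052] 0.0 [ 0.522 -0.106  0.201]
0.13 -0.35 [ 0.5   -0.052] 0.002 [ 0.511 -0.098  0.2  ]
0.13 -0.2 [ 0.5   -0.052] 0.006 [ 0.511 -0.098  0.2  ]
0.13 -0.05 [ 0.5   -0.051] 0.008 [ 0.506 -0.097  0.19 ]
0.13 0.1 [ 0.499 -0.051] 0.009 [ 0.506 -0.097  0.19 ]
0.13 0.25 [ 0.498 -0.05 ] 0.01 [ 0.506 -0.097  0.19 ]
0.13 0.4 [ 0.498 -0.049] 0.01 [ 0.506 -0.097  0.19 ]
0.13 0.55 [ 0.497 -0.048] 0.009 [ 0.506 -0.097  0.19 ]
0.13 0.7 [ 0.496 -0.047] 0.007 [ 0.506 -0.097  0.19 ]
0.13 0.85 [ 0.497 -0.048] 0.0 [ 0.475 -0.13   0.107]
```

Run:
```python
from h import *
print(rel([.506,-.044,.26],1.871))
```

```text
(array([-1.000e-03, -2.000e-03, -1.568e+00]), array([ 46.98, -35.68,  -5.48]))
```

>>> move_arm(deltas=[0,0,0,0,0,-5,1,0,0,-0.15,3.5,-2.7,-5.5,1,0,0,-0.3,7.3,-5.5,-5.5,1,0,0,-0.45,11,-8.4,-5.5,1,0,0,-0.6,15,-11.4,-5.5,1,0,0,-0.75,19,-14.4,-5.5,1,0,0,-0.9,23,-17.4,-5.5,1,0,0,-1.05,27,-20.5,-5.5,1])

```text
time: 0.9
tool_pos: [0.3608, -0.2474, 0.2601]
ee_rot: [-3.141, -0.0, 1.359]
wrist_force: [1.6, -0.8, -0.5]
width: 0.0336
finger_force: 0.0
```

Run:
```python
from h import *
print(rel([.506,-.044,.26],1.871));o=robot.get_obs();print(o["tool_pos"],o["ee_rot"],o["width"],o["joint_positions"])
```

```text
(array([-0.   , -0.   , -0.512]), array([2.294e+01, 9.910e+00, 1.000e-02]))
[ 0.36083442 -0.24739515  0.26009135] [-3.14143376e+00 -1.13883684e-04  1.35855132e+00] 0.03361815233734308 [-7.30760832e-01 -1.69442430e-01  1.51090293e+00  2.07111923e-05
  1.80032660e+00 -5.18511123e-01]
```

>>> move_arm(deltas=[0,0,-0.13,4,1.7,0,1,0,0,-0.26,8,3.4,0,1,0,0,-0.39,12,5.1,0,1,0,0,-0.51,16,6.8,0,1,0,0,-0.51,20,8.6,0,1,0,0,-0.51,22.9,9.9,0,1,0,0,-0.51,22.9,9.9,0,1,0,0,-0.51,22.9,9.9,0,1])

```text
time: 1.7
tool_pos: [0.5061, -0.0468, 0.2597]
ee_rot: [-3.14, -0.0, 1.864]
wrist_force: [-0.1, -0.7, -0.0]
width: 0.0008
finger_force: 0.0
```

Run:
```python
from h import *
o=robot.get_obs();print(rel([.506,-.044,.26],1.871),o["width"])
s=robot.snapshot("wrist");save(s,"wrist1");print(s["T_tool_cam"])
```

```text
(array([-0.002, -0.   , -0.007]), array([ 0.28,  0.07, -0.03])) 0.0007738541318357138
[[-1.05123205e-04  9.58867767e-01  2.83853120e-01  8.22442893e-02]
 [ 9.99999970e-01  1.63802540e-04 -1.82988207e-04  1.59216751e-04]
 [-2.21957356e-04  2.83853092e-01 -9.58867756e-01 -1.79705106e-01]
 [ 0.00000000e+00  0.00000000e+00  0.00000000e+00  1.00000000e+00]]
```

View pics/wrist1.png

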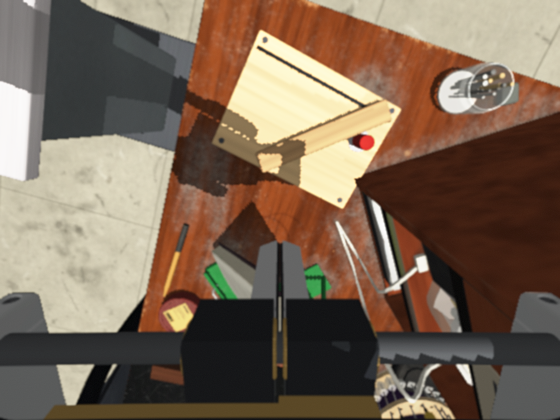

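The wrist view shows the jig at (215–400, 30–205), with the strip's free end at (265,160) and the post at (365,142). The shut fingertips are at (280,245), next to the book at (230–330, 240–300). I'll check clearance from depth.

```bash
cat >> h.py <<'E'
def wpose(s):
    o=robot.get_obs();R0=R.from_euler('xyz',o["ee_rot"]).as_matrix();T=np.array(s["T_tool_cam"])
    s["origin"]=R0@T[:3,3]+o["tool_pos"];s["orientation"]=R0@T[:3,:3];return s
def cloud(s,st=2):
    K,D=cam(s);v,u=np.mgrid[0:420:st,0:560:st];uv=np.c_[u.ravel(),v.ravel()].astype(float)
    n=cv2.undistortPoints(uv.reshape(-1,1,2),K,D).reshape(-1,2);d=s["depth"][v.ravel(),u.ravel()]
    o,M=pose(s);return uv,o+(np.c_[n[:,0]*d,-n[:,1]*d,-d])@M.T
E
python3 - <<'E'
from h import *
s=wpose(robot.snapshot("wrist"));uv,q=cloud(s)
o=robot.get_obs();R0=R.from_euler('xyz',o["ee_rot"])
l=R0.inv().apply(q-o["tool_pos"])
k=(q[:,2]>.08)&(q[:,2]<.23)&(q[:,1]<-.02)&(q[:,0]<.75)
b=l[k];print("book max tool x",b[:,0].max(),q[k][b[:,0].argmax()],uv[k][b[:,0].argmax()])
k2=(q[:,2]>.028)&(q[:,2]<.045)&(uv[:,1]<185)&(uv[:,1]>90)&(uv[:,0]>240)&(uv[:,0]<400)
j=(q[k2][:,:2]-t)@Rm
img=s["image"]
# strip top-face rectangle in jig frame (post excluded by height)
r=cv2.minAreaRect((j*1000).astype(np.float32));print(k2.sum(),r,cv2.boxPoints(r).round(1).tolist())
k3=(q[:,2]>.05)&(q[:,2]<.06)&(abs(uv[:,0]-365)<20)&(abs(uv[:,1]-142)<20);print("post",((q[k3][:,:2]-t)@Rm).mean(0),np.median(q[k2][:,2]))
k4=(q[:,2]>.1)&(q[:,1]>-.1)&(q[:,0]<.75)&(l[:,0]>-.02)&(l[:,2]>.0)&(uv[:,1]<290);print("chest nearest",l[k4].min(0))
E
```

```text
book max tool x -0.003186586117498825 [ 0.6102999  -0.02005645  0.1048582 ] [374. 198.]
819 ((49.216678619384766, -28.895980834960938), (178.9597625732422, 93.12348937988281), 48.446044921875) [[-45.0, -65.0], [24.700000762939453, -126.69999694824219], [143.39999389648438, 7.199999809265137], [73.69999694824219, 69.0]]
post [0.07434536 0.01154791] 0.036702699725169985
chest nearest [-1.94110384e-02  1.05443576e-01  6.24877824e-05]
```

Run:
```python
from h import *
s=wpose(robot.snapshot("wrist"));uv,q=cloud(s,1)
o=robot.get_obs();R0=R.from_euler('xyz',o["ee_rot"])
l=R0.inv().apply(q-o["tool_pos"])
k=(q[:,2]>.08)&(q[:,2]<.225)&(q[:,1]<-.03)&(q[:,0]<.58)
i=np.argsort(-l[k][:,0])[:300:40];print(l[k][i].round(3),q[k][i].round(3),uv[k][i].tolist())
print(rel([.506,-.044,.07],1.871))
```

```text
[[-0.053 -0.023  0.088]
 [-0.059 -0.024  0.093]
 [-0.061 -0.033  0.109]
 [-0.062 -0.028  0.1  ]
 [-0.063 -0.04   0.13 ]
 [-0.065 -0.029  0.075]
 [-0.066 -0.034  0.085]
 [-0.067 -0.031  0.08 ]] [[ 0.499 -0.105  0.172]
 [ 0.5   -0.112  0.167]
 [ 0.492 -0.116  0.151]
 [ 0.497 -0.116  0.16 ]
 [ 0.485 -0.121  0.131]
 [ 0.496 -0.119  0.185]
 [ 0.492 -0.121  0.175]
 [ 0.495 -0.122  0.18 ]] [[256.0, 264.0], [255.0, 268.0], [248.0, 262.0], [252.0, 267.0], [243.0, 256.0], [248.0, 282.0], [244.0, 278.0], [247.0, 282.0]]
(array([-0.  ,  0.  , -0.01]), array([ 0.41,  0.14, 19.05]))
```

>>> move_arm(deltas=[0,0,-0.01,0.3,0.1,0,1,0,0,-0.01,0.3,0.1,5,1,0,0,-0.01,0.3,0.1,10,1,0,0,-0.01,0.3,0.1,15,1,0,0,-0.01,0.3,0.1,19,1,0,0,-0.01,0.3,0.1,19,1])

```text
time: 2.45
tool_pos: [0.5009, -0.0436, 0.064]
ee_rot: [-3.129, -0.007, 1.872]
wrist_force: [-0.6, -0.3, -0.5]
width: 0.0005
finger_force: 0.0
```

Run:
```python
from h import *
s=robot.snapshot("wrist");save(s,"wrist2")
print(rel([.506,-.044,.02],1.871))
```

```text
(array([-0.006, -0.003,  0.001]), array([-0.07,  0.23,  4.81]))
```

View pics/wrist2.png

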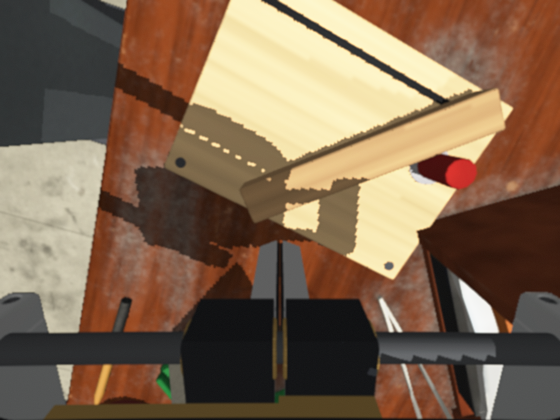

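Fingertips are at (280,242), clear on the -y side of the strip's edge, whose free end is at (262,222). I'll lower now.

>>> move_arm(deltas=[0,0,0,0,0.1,2,1,0,0,0,0,0.1,4.6,1,0,0,0,0,0.1,4.6,1,0,0,0,0,0.1,4.6,1])

```text
time: 2.9
tool_pos: [0.5092, -0.0442, 0.0272]
ee_rot: [3.138, 0.002, 1.872]
wrist_force: [0.2, 0.9, 0.1]
width: 0.0006
finger_force: 0.0
```

Run:
```python
from h import *
o=robot.get_obs();c=np.array(o["tool_pos"][:2]);print(o["tool_pos"],o["wrist_force"])
pj=(c-t)@Rm;print("tcp jig",pj,"yaw",o["ee_rot"])
P=np.array([.075,.013]);d=pj-P
print("polar",np.hypot(*d),np.arctan2(-d[1],-d[0]))
# finger centre 10 mm behind strip side: tcp on ray through (post) at strip angle ~ th
for a in(.8,.7,.6,.5,.4,.3,.2,.1,.05,0):
    r=.121;p=P+[-r*np.cos(a),-r*np.sin(a)]
    w=Rm@p+t
    print(a,*rel([*w,.02],1.871-max(0,.35-a)*1.0))
```

```text
[ 0.50916155 -0.0442254   0.02718615] [0.22648809 0.86283703 0.14486378]
tcp jig [ 0.00545758 -0.0830068 ] yaw [3.13826846e+00 1.86789473e-03 1.87246644e+00]
polar 0.11854726070250378 0.9439150420850815
0.8 [0.003 0.002 0.001] [ 1.49 -0.9   0.71]
0.7 [0.003 0.002 0.001] [ 2.66 -1.23  0.71]
0.6 [0.003 0.002 0.001] [ 3.85 -1.44  0.71]
0.5 [0.003 0.002 0.001] [ 5.05 -1.54  0.7 ]
0.4 [0.003 0.002 0.001] [ 6.26 -1.51  0.7 ]
0.3 [0.003 0.002 0.051] [ 7.46 -1.36  0.7 ]
0.2 [0.003 0.002 0.151] [ 8.64 -1.1   0.7 ]
0.1 [0.004 0.001 0.251] [ 9.79 -0.71  0.7 ]
0.05 [0.004 0.001 0.301] [10.35 -0.48  0.7 ]
0 [0.004 0.001 0.351] [10.89 -0.22  0.7 ]
```

>>> move_arm(deltas=[0,0,0,0.4,-0.3,0.5,1,0,0,0,1,-0.6,0.5,1,0,0,0,1.6,-0.9,0.5,1,0,0,0,2.2,-1.1,0.5,1,0,0,0,2.8,-1.25,0.5,1,0,0,0,3.4,-1.35,0.5,1,0,0,0,4,-1.45,0.5,1,0,0,0,4,-1.45,0.5,1])

```text
time: 3.7
tool_pos: [0.4813, -0.009, 0.0194]
ee_rot: [-3.141, -0.0, 1.874]
wrist_force: [-0.1, 0.6, 0.4]
width: 0.0004
finger_force: 0.0
```

```bash
cat >> h.py <<'E'
def strip(s):
    "strip top face in the jig frame from a camera's depth, clear of the tool"
    uv,q=cloud(s,1);j=(q[:,:2]-t)@Rm
    k=(q[:,2]>.030)&(q[:,2]<.041)&(j[:,0]>-.1)&(j[:,0]<.12)&(abs(j[:,1])<.09)
    m=np.zeros((420,560),np.uint8);m[uv[k][:,1].astype(int),uv[k][:,0].astype(int)]=255
    m=cv2.morphologyEx(m,cv2.MORPH_OPEN,np.ones((3,3),np.uint8))
    n,L,S,_=cv2.connectedComponentsWithStats(m);b=1+S[1:,4].argmax()
    p=(j.reshape(420,560,2)[L==b]*1000).astype(np.float32);r=cv2.minAreaRect(p);B=cv2.boxPoints(r)
    e=B[1]-B[0] if np.linalg.norm(B[1]-B[0])>np.linalg.norm(B[2]-B[1]) else B[2]-B[1]
    e=e*np.sign(e[0])/np.linalg.norm(e)
    end=np.array(r[0])+e*max(r[1])/2
    print("strip size",np.round(r[1],1),"ang",np.arctan2(e[1],e[0]).round(3),"origin by far end",(end-35*e).round(1),"n",len(p))
def status():
    o=robot.get_obs();pj=(np.array(o["tool_pos"][:2])-t)@Rm
    d=pj-[.075,.013];print("tcp jig",pj.round(4),"z",o["tool_pos"][2],"polar",np.hypot(*d).round(4),np.arctan2(-d[1],-d[0]).round(3),"F",o["wrist_force"],"t",o["time"])
E
python3 - <<'E'
from h import *
status();s=wpose(robot.snapshot("wrist"));save(s,"wrist3");strip(s);strip(robot.snapshot("top"))
P=np.array([.075,.013])
for a in(.6,.5,.4,.3,.2,.1,.05,0):
    r=.121;w=Rm@(P+[-r*np.cos(a),-r*np.sin(a)])+t
    print(a,*rel([*w,.02],1.871-max(0,.45-a)))
E
```

```text
tcp jig [-0.028 -0.053] z 0.019351390833186388 polar 0.1223 0.57 F [-0.0898777   0.63663556  0.36335629] t 3.7
strip size [179.9  47.4] ang 0.564 origin by far end [68.2 25.7] n 16150Traceback (most recent call last):
  File "<stdin>", line 2, in <module>
  File "h.py", line 50, in strip
    n,L,S,_=cv2.connectedComponentsWithStats(m);b=1+S[1:,4].argmax()
                                                    ~~~~~~~~~~~~~~^^
ValueError: attempt to get argmax of an empty sequence
```

View pics/wrist3.png

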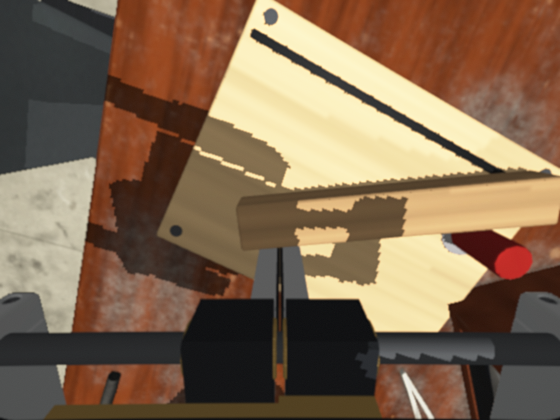

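The strip has swung to about 0.56 rad, with the finger at (280,250) against its side and the end still behind the post at (510,262). I'll continue along the arc.

Run:
```python
from h import *
P=np.array([.075,.013])
for a in(.5,.4,.3,.2,.1,.05,0):
    r=.121;w=Rm@(P+[-r*np.cos(a),-r*np.sin(a)])+t
    print(a,*rel([*w,.02],1.871-max(0,.45-a)))
```

```text
0.5 [-0.    -0.     0.002] [ 0.92  0.06 -0.06]
0.4 [-0.    -0.     0.052] [ 2.13  0.09 -0.06]
0.3 [-0.    -0.     0.152] [ 3.33  0.24 -0.06]
0.2 [-0.    -0.     0.252] [ 4.51  0.51 -0.06]
0.1 [-0.    -0.     0.352] [ 5.66  0.89 -0.06]
0.05 [-0.    -0.     0.402] [ 6.22  1.13 -0.06]
0 [-0.    -0.     0.452] [ 6.76  1.39 -0.06]
```

>>> move_arm(deltas=[0,0,0,0.7,0.05,0,1,0,0,0,1.4,0.07,0,1,0,0,0.05,2.1,0.1,0,1,0,0,0.1,2.8,0.17,0,1,0,0,0.15,3.4,0.25,0,1,0,0,0.21,4,0.4,0,1,0,0,0.26,4.6,0.53,0,1,0,0,0.26,4.6,0.53,0,1])

```text
time: 4.6
tool_pos: [0.4729, 0.0366, 0.0194]
ee_rot: [-3.141, -0.0, 1.614]
wrist_force: [0.3, -0.4, 0.4]
width: 0.0006
finger_force: 0.0
```

Run:
```python
from h import *
status();s=wpose(robot.snapshot("wrist"));save(s,"wrist4");strip(s)
P=np.array([.075,.013])
for a in(.15,.1,.05,0,-.03):
    r=.121;w=Rm@(P+[-r*np.cos(a),-r*np.sin(a)])+t
    print(a,*rel([*w,.02],1.871-max(0,.45-a)))
```

```text
tcp jig [-0.0441 -0.0095] z 0.019364430846358586 polar 0.1212 0.187 F [ 0.33971012 -0.38433199  0.37829695] t 4.6
strip size [180.2  31.2] ang 0.219 origin by far end [70.5 38.6] n 15345
0.15 [-0.    -0.     0.044] [ 0.49  0.03 -0.06]
0.1 [-0.    -0.     0.094] [ 1.09  0.08 -0.06]
0.05 [-0.    -0.     0.144] [ 1.69  0.17 -0.06]
0 [-0.    -0.     0.194] [ 2.28  0.28 -0.06]
-0.03 [-0.    -0.     0.224] [ 2.63  0.37 -0.06]
```

View pics/wrist4.png

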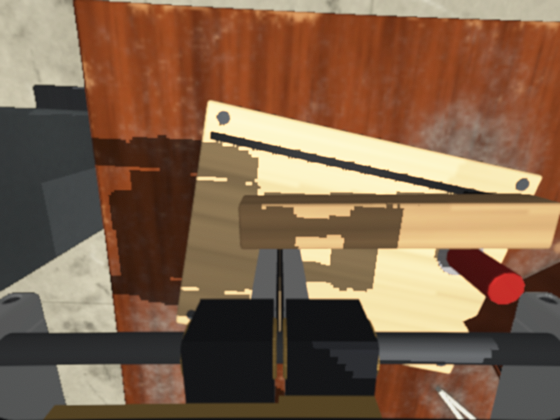

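The strip is at 0.22 rad, origin about (70, 38) mm, still behind the post at (505,288). One last push to parallel.

>>> move_arm(deltas=[0,0,0.05,0.6,0.04,0,1,0,0,0.1,1.2,0.09,0,1,0,0,0.15,1.7,0.17,0,1,0,0,0.19,2.2,0.26,0,1,0,0,0.21,2.5,0.33,0,1,0,0,0.21,2.5,0.33,0,1,0,0,0.21,2.5,0.33,0,1])

```text
time: 5.35
tool_pos: [0.4754, 0.0607, 0.0195]
ee_rot: [3.141, 0.0, 1.404]
wrist_force: [0.4, -1.1, -0.4]
width: 0.0006
finger_force: 0.0
```

Run:
```python
from h import *
status();s=wpose(robot.snapshot("wrist"));save(s,"wrist5");strip(s)
```

```text
tcp jig [-0.0456  0.0147] z 0.01945581412527764 polar 0.1206 -0.014 F [ 0.37120226 -1.08555746 -0.40269227] t 5.35
strip size [180.2  31.3] ang 0.026 origin by far end [75.7 40.2] n 15396
```

View pics/wrist5.png

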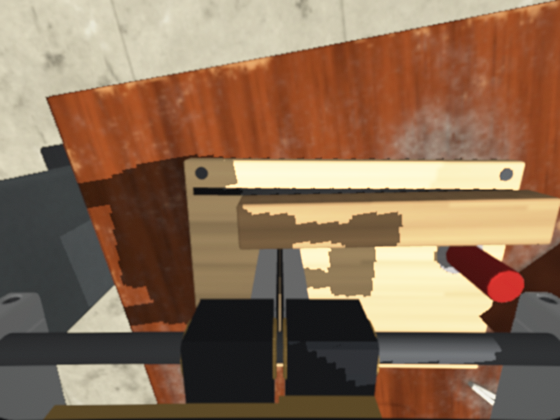

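The strip's side lies along the black line at 0.03 rad, with its end behind the post. I'll back away from it and lift.

>>> move_arm(deltas=[0,0,0,-0.7,0,0,1,0,0,0,-1.5,0,0,1,0,0,0,-1.5,0,-3,1,0,0,0,-1.5,0,-7,1,0,0,0,-1.5,0,-11,1,0,0,0,-1.5,0,-11,1,0,0,0,-1.5,0,-11,1,0,0,0,-1.5,0,-11,1])

```text
time: 6.2
tool_pos: [0.4718, 0.0456, 0.128]
ee_rot: [-3.139, 0.001, 1.402]
wrist_force: [-0.4, -0.4, -0.5]
width: 0.0
finger_force: 0.0
```

Run:
```python
from h import *
status();s=wpose(robot.snapshot("wrist"));strip(s)
```

```text
tcp jig [-0.0466 -0.0008] z 0.127967482101937 polar 0.1224 0.113 F [-0.37910973 -0.42582733 -0.45460569] t 6.2
strip size [179.8  28.4] ang 0.023 origin by far end [75.1 41.3] n 6216
```

```bash
python3 -c "
from bench import robot
print(robot.close_job())"
```

```text
the job is handed in; nothing more can be done
None
```

The job is handed in: the pale strip lies along the black line, with its end still behind the post. My last measurement put it about 0.02 rad off parallel, with its origin near x = 75 mm, y = 41 mm in the jig frame. The arm is clear, the dark strip was never approached, it took about 6 s, and the hand-in returned no verdict.

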